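# Fit the grinding cup home in the tapered well of the craft-room mill

## Task

Fit the mill's grinding cup (the lidded steel cup with the tapered foot, not the straight-sided canister with the same lid) into the tapered well of the mill, turning it gently until its teeth drop between those of the drive and it sits fully home, upright and centred, then let go of it. Work by feel: set it in gently, never force it down or round, do not shove or twist the mill out of its place, and leave the other things on the table where they are.

Things in the scene. Friction and masses are not known exactly. Their poses are not given: they have to be found in the camera images.
- cup: the mill's grinding cup, loose, upright, lid screwed on (one rigid piece, 0.20 to 0.33 kg). Steel, round, 124 mm tall. Origin: centre of its underside, z up. Foot: a taper of 15 degrees half angle, 50 mm in diameter at the bottom, 72 mm at 40 mm height. Above it a straight wall, 74 mm in diameter, to 78 mm; black lid, 79 mm in diameter, from 78 to 90 mm; on it a grip bar from 90 to 124 mm
- cup_grip (a point): point on the cup's axis at the height to grip, in the upright black grip bar in the middle of the lid, 113 mm above the cup's origin (23 mm above the lid, 11 mm below the bar's top); axes as the cup's. The bar is 52 mm long along the cup's x, 16 mm wide along its y, 34 mm tall
- cup_teeth (a point): centre of the cup's underside (same as its origin). In the hollow underside are four drive teeth, centred at 0, 90, 180 and 270 degrees from the cup's x axis, each 40 degrees wide, from 12 to 21.5 mm radius, 6 mm long, ending level with the underside
- mill: the mill: a round white motor base, 152 mm in diameter, with an open tapered well in its top. It stands loose on four rubber feet; 1.9 kg, so a side push of some 8 N or a twist of some 0.4 N m would move it. Origin: centre of its underside, on the table, z up; control dial on its -x side
- mill_mouth (a point): centre of the mouth of the mill's well, 102 mm above the mill's origin. The mouth is 70 mm in diameter in a steel collar of 98 mm outside diameter; the white shoulder round the collar is 92 mm high and slopes down outwards. The well's wall is a taper of 15 degrees half angle, matching the cup's foot
- mill_floor (a point): centre of the well's floor, 62 mm above the mill's origin, 49 mm in diameter. On it stands the drive: four upright black teeth 90 degrees apart, each 40 degrees wide, from 12 to 21.5 mm radius, 6 mm tall, tops chamfered 1 mm. A geared motor holds it still, at an angle that differs each time and is not given
- mill_seat (a point): where the cup's origin lies when the cup is home: on the mill's axis, 64 mm above its origin, tapers touching. While teeth stand on teeth the cup rides 4 mm higher and is loose sideways by 1 mm; turned either way it meets the gaps within 90 degrees and can sink (by its own weight if not held up). Once down it can turn only within the teeth's play, 10 degrees in all
- mill_dial (a point): middle of the face of the control dial on the mill's -x side, 86 mm from the mill's axis, 45 mm above the table
- canister: a storage canister, a bystander: same steel, same lid and grip bar and same height (124 mm) as the cup, but straight-sided down to the table (74 mm in diameter). Its place and the cup's are swapped at random. Origin at the centre of its underside
- jar: an open clear jar with a screw neck, 86 mm in diameter, 108 mm tall, a bystander. Origin at the centre of its underside
- tub: a small open clear tub, 86 mm in diameter at the rim, 48 mm tall, a bystander. Origin at the centre of its underside
- box: a low blue and white carton, 102 x 192 x 56 mm (x, y, z), a bystander. Origin at the centre of its underside
- bottle: a small amber bottle with a black cap, 44 mm in diameter, 110 mm tall, a bystander. Origin at the centre of its underside
- spatula: a wooden-handled spatula lying flat, 200 mm long along its x axis, a bystander
Things that resemble listed ones, but are neither listed nor needed, are in the scene too. What is shaped like the mill but green is not meant.

How it is judged:
By the outcome, as a careful person would: the job done as asked, in the order asked, and still so for the second after the job is handed in, with the robot touching nothing.
It also fails if it takes over 64 s, if anything falls off the work surface, if the arm or the gripper's body presses on something with over 40 N, if the wrist force passes 120 N, or if a joint passes its speed limit or range.

## Robot

A 7-joint arm with a two-finger parallel gripper is mounted at the origin on the work surface. World frame = base frame: x ahead of the robot, y to its left, z up, the work surface at z = 0. Lengths are in m, angles in rad, forces in N, time in s.
With the tool pointing down it reaches from about 0.4 to 0.85 m from the base axis. Payload 4.5 kg.
Tool frame: the origin (TCP) lies on the centre line of the jaws, within the pads' length; the fingertips stand 8 mm ahead of it and the grasp point (between the pads) lies 11 mm behind it; z points along the fingers, x is the direction in which the jaws open and shut, and the axes are right-handed (so a half turn about z gives the same grasp; the last joint's range is limited). The gripper opens to 88 mm and grips with 3 to 60 N. Pads are 18 mm wide; open, the fingers measure 123 mm over their backs; the gripper's body (75 mm by 187 mm) begins 45 mm behind the grasp point.
Start: joints at [1.35, 0.689, -0.195, 1.565, 0.157, 0.902, -0.215], TCP at [0.158, -0.605, 0.247] pointing down, gripper open.
Joint ranges: [-3.01, 3.01], [-0.46, 2.08], [-1.47, 1.51], [0.13, 2.56], [-1, 4.14], [0.04, 2.09], [-2.66, 2.66]. Speed limits (rad/s): [2.57, 2.57, 3.14, 3.14, 3.14, 3.14, 3.14].

## Interface

Orientations are given as a unit quaternion [x, y, z, w].
In Python, from plant import r gives the robot as it stands.
- The arm moves only by the shell command python3 -m pendant 'ROWS' [FORCE]. ROWS is JSON, a list of rows, each a list of 3 entries, a list of its own where there are three numbers: the turn, a rotation vector about the tool's x, y, z in rad, then the shift along the tool's x, y, z in m, then the opening, from 0 (shut) to 1 (fully open). In form: [[[wx, wy, wz], [tx, ty, tz], claw], ...]. A call has 1 to 10 rows; each row is the pose to reach, as a shift and turn from the pose commanded when the call began, along the tool's axes at that moment; what a row does not reach only later rows make up. A row lasts 1/10 s, in which the tool goes at most 50 mm and 8.59 degrees, less where a joint would pass 70% of its speed; a pose out of reach is approached as far as the arm can. A call with a gripper value outside its range is refused whole. The fingers move at their own pace and stop on an object; FORCE is the grip in N (left out, the last holds). Time passes only in rows, so rows that repeat a pose let the fingers close. It gives the time, the measured TCP pose, the force and the opening at its end, in the units of the state.
- r.get_state(): the state, without advancing time (a new reading comes with each control period).
- r.snapshot(name): name is "scene" or "top" or "wrist"; returns a dict with "image" (384x512x3 uint8, red, green, blue), "mtx" (3x3 intrinsics, pixels), "dist" ([k1, k2, p1, p2, k3] as OpenCV has them; the pictures are not rectified), "R" (3x3) and "t" (3): a world point X has camera coordinates R X + t; the wrist camera has in their place "T_tool_cam" (4x4, takes a point from camera to tool coordinates, whose origin is the TCP and whose axes are the tool frame's). Camera axes: x right, y down, z forward; pixel columns grow to the right and rows downward; lengths in m; the calibration is good to about 2 mm. A picture is of the moment at which its call begins: read the wrist's pose just before it. There is no depth.
- r.finish_job(): hands the job in, once; it reports no verdict.
The state is a dict: "clock": time; "q": joint angles; "qd": joint speeds; "joint_torque": joint torques, N m; "tool_pos": TCP position; "eef_rot": TCP orientation; "contact_force": force on the tool from outside, world axes, zero at the start; "moment": the same for the moment, N m; "opening": opening from 0.0 (shut) to 1.0 (fully open).
Only numpy, scipy, OpenCV 4.12 (cv2) and the standard library are available. Lean on these libraries where they do the work, as an engineer would, in place of code of your own. Each camera call takes 0.05 s, during which the arm holds its last target. There are 200 camera calls.

## Working session

There is one attempt and no reset: what is moved stays moved. The work goes in short steps, Python scripts to look and compute and a shell command to move; the robot and the scene stay as the last step left them, time stands still between calls to the robot, and variables do not carry over. Pictures are saved under pics/ and viewed, about 8 in all and at most 12, crops included, and the job is handed in when it is done.

```bash
mkdir -p pics; ls; cat > h.py <<'E'
import numpy as np, cv2, pickle
from plant import r
def snap(n,name):
    s=r.get_state(); d=r.snapshot(n); d['state']=s
    pickle.dump(d,open(f'pics/{name}.pkl','wb')); cv2.imwrite(f'pics/{name}.png',d['image'][:,:,::-1]); return d
def load(name): return pickle.load(open(f'pics/{name}.pkl','rb'))
def cam(d):
    from scipy.spatial.transform import Rotation as Ro
    if 'R' in d and d.get('R') is not None: return np.array(d['R']),np.array(d['t'])
    T=np.eye(4);T[:3,:3]=Ro.from_quat(d['state']['eef_rot']).as_matrix();T[:3,3]=d['state']['tool_pos']
    M=np.linalg.inv(T@np.array(d['T_tool_cam']));return M[:3,:3],M[:3,3]
def toworld(d,uv,z):
    R,t=cam(d);p=cv2.undistortPoints(np.array(uv,float).reshape(-1,1,2),np.array(d['mtx']),np.array(d['dist'])).reshape(-1,2)
    o=-R.T@t;dr=np.c_[p,np.ones(len(p))]@R
    return o+dr*((z-o[2])/dr[:,2])[:,None]
def topix(d,X):
    R,t=cam(d);return cv2.projectPoints(np.array(X,float).reshape(-1,1,3),cv2.Rodrigues(R)[0],t,np.array(d['mtx']),np.array(d['dist']))[0].reshape(-1,2)
E
python3 - <<'E'
from h import *
a=snap('scene','s0');b=snap('top','t0')
for d in(a,b):print(-np.array(d['R']).T@d['t'])
s=r.get_state();print(s)
E
```

```text
pics
[1.17061831 0.22436007 0.91102386]
[ 0.26572323 -0.03691859  1.634453  ]
{'clock': 0.1, 'q': array([ 1.34978692,  0.6899353 , -0.19451085,  1.56625301,  0.15731161,
        0.90250645, -0.21511786]), 'qd': array([ 0.00122618, -0.00134232,  0.00033751, -0.00213788,  0.00224654,
        0.00134269,  0.0004428 ]), 'joint_torque': array([-2.39681853e-03, -5.28492665e+01, -1.27149906e+00, -1.53835505e+01,
       -5.26231283e-02,  2.01137365e-03,  2.57853617e-05]), 'tool_pos': array([ 0.15734498, -0.60428252,  0.24596458]), 'eef_rot': array([ 7.91238977e-01, -6.11506459e-01, -7.16492211e-04, -4.66816658e-04]), 'contact_force': array([ 0.47009914,  0.17571847, -0.77901237]), 'moment': array([0.04927753, 0.03334418, 0.02548004]), 'opening': 1.0004738160549809}
```

View pics/s0.png

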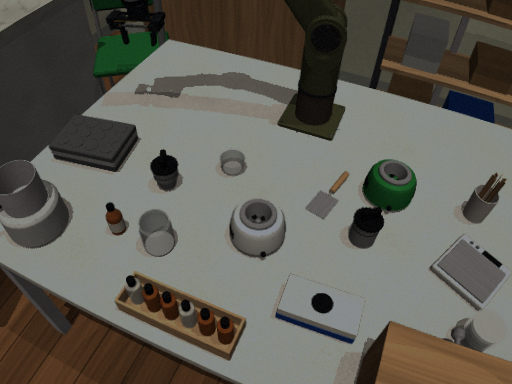

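View pics/t0.png

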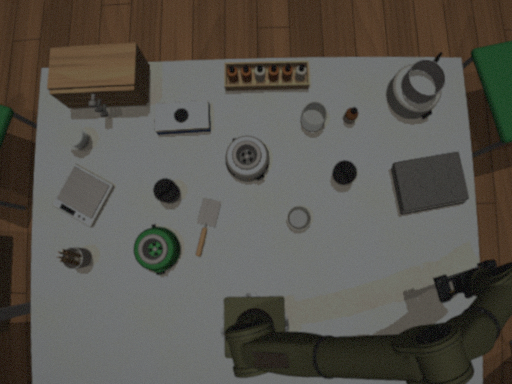

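Candidates for the cup: the black-lidded vessels at scene (165,170) / top (345,172), and scene (365,227) / top (166,190). The black disc on the box at scene (322,302) is only a lid or mark. Candidates for the mill: white at scene (258,225), green at (390,185), which is excluded, and a white machine at far left (35,205). I'll check these with close crops.

```bash
python3 - <<'E'
from h import *
a=load('s0')['image'][:,:,::-1];b=load('t0')['image'][:,:,::-1]
def c(im,u,v,h=30,s=380):
    x=cv2.resize(im[v-h:v+h,u-h:u+h],(s,s),interpolation=cv2.INTER_CUBIC);return np.clip(x.astype(float)*1.7,0,255).astype(np.uint8)
A=np.hstack([c(a,165,172,s=266),c(a,365,227,s=266),c(a,258,225,s=266)]);B=np.hstack([c(b,345,172,s=266),c(b,166,190,s=266),c(b,247,158,s=266)])
cv2.imwrite('pics/c1.png',np.vstack([A,B]))
d=load('t0')
print(toworld(d,[(345,172),(166,190)],.124),toworld(d,[(247,157)],.1))
E
```

```text
[[ 0.50177721 -0.30611266  0.124     ]
 [ 0.45530728  0.27523294  0.124     ]] [[0.56254965 0.01134569 0.1       ]]
```

View pics/c1.png

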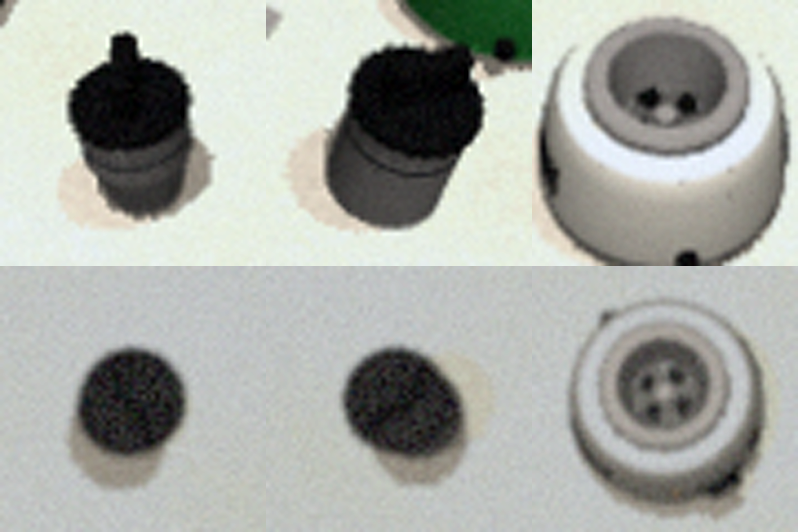

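The cup is the one at scene (165,172) / top (345,172): its foot tapers, while the other is straight down to the table. The mill is the white one at top (247,157), with the drive's four black teeth visible. Next is a wrist view of the cup for the bar's direction.

```bash
cat >> h.py <<'E'
from scipy.spatial.transform import Rotation as Ro
def rel(pos,yaw,state=None):
    """print shift/turn from the present pose to TCP pos, pointing down, tool x at world angle yaw (mod pi)"""
    s=state or r.get_state();R=Ro.from_quat(s['eef_rot'])
    best=None
    for y in(yaw,yaw+np.pi):
        Rt=Ro.from_matrix(np.array([[np.cos(y),np.sin(y),0],[np.sin(y),-np.cos(y),0],[0,0,-1]]))
        w=(R.inv()*Rt).as_rotvec()
        if best is None or np.linalg.norm(w)<np.linalg.norm(best):best=w
    print('turn',best.round(4),'shift',R.inv().apply(np.array(pos)-s['tool_pos']).round(4))
    return best
E
python3 - <<'E'
from h import *
d=snap('wrist','w0');print(np.array(d['T_tool_cam']).round(4));print(np.array(d['mtx']).round(0))
s=r.get_state();x=Ro.from_quat(s['eef_rot']).as_matrix();yaw=np.arctan2(x[1,0],x[0,0]);print(yaw)
# put camera over the cup at TCP z=.3 (optical offset in tool frame)
R,t=cam(d);o=-R.T@t;print('cam',o,'axis',R[2])
aim=o+R[2]*((.124-o[2])/R[2][2]); off=aim-s['tool_pos']
p=np.array([.502,-.306,0])-off; p[2]=s['tool_pos'][2]+.03;print(p);rel(p,yaw)
E
```

```text
[[ 1.000e+00 -8.000e-04  6.000e-04  1.000e-04]
 [ 6.000e-04  9.561e-01  2.932e-01 -7.550e-02]
 [-8.000e-04 -2.932e-01  9.561e-01 -1.370e-01]
 [ 0.000e+00  0.000e+00  0.000e+00  1.000e+00]]
[[317.   0. 254.]
 [  0. 317. 194.]
 [  0.   0.   1.]]
-1.3159085219872146
cam [ 0.23052773 -0.58559123  0.38291049] axis [-0.28409058 -0.0729721  -0.95601653]
[ 0.50579792 -0.30502194  0.276101  ]
turn [0.0001 0.0014 0.    ] shift [-0.2019 -0.4126 -0.0298]
```

```bash
python3 -m pendant '[[[0,0,0],[-0.2,-0.41,-0.03],1],[[0,0,0],[-0.2,-0.41,-0.03],1],[[0,0,0],[-0.2,-0.41,-0.03],1],[[0,0,0],[-0.2,-0.41,-0.03],1],[[0,0,0],[-0.2,-0.41,-0.03],1],[[0,0,0],[-0.2,-0.41,-0.03],1],[[0,0,0],[-0.2,-0.41,-0.03],1],[[0,0,0],[-0.2,-0.41,-0.03],1],[[0,0,0],[-0.2,-0.41,-0.03],1],[[0,0,0],[-0.2,-0.41,-0.03],1]]'
python3 -m pendant '[[[0,0,0],[0,0,0],1],[[0,0,0],[0,0,0],1],[[0,0,0],[0,0,0],1]]'
python3 - <<'E'
from h import *
d=snap('wrist','w1');print(d['state']['tool_pos'],d['state']['clock'])
cv2.imwrite('pics/w1b.png',np.clip(d['image'][:,:,::-1].astype(float)*2,0,255).astype(np.uint8))
E
```

```text
clock: 1.15
tool_pos: [0.51, -0.3006, 0.277]
eef_rot: [0.795, -0.607, 0.001, -0.003]
contact_force: [-0.4, 0.4, -0.1]
opening: 0.999
clock: 1.45
tool_pos: [0.502, -0.31, 0.2765]
eef_rot: [0.79, -0.613, -0.0, 0.001]
contact_force: [-0.4, -0.5, 0.5]
opening: 1.0
[ 0.50196914 -0.30997037  0.27647037] 1.45
```

View pics/w1b.png

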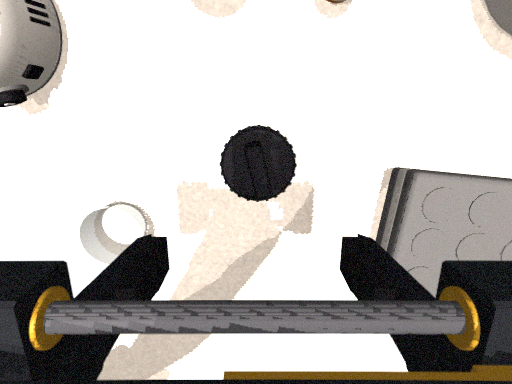

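The wrist view shows the cup's lid centred near (258,163), with its bar nearly vertical in the picture. I'll measure it in a contrast-stretched crop.

```bash
python3 - <<'E'
from h import *
d=load('w1');g=d['image'].astype(float).mean(2)
im=g[118:208,213:303];print(im.min(),np.percentile(im,[10,30,50]))
x=np.clip((im-3)*255/35,0,255).astype(np.uint8)
x=cv2.resize(x,(540,540),interpolation=cv2.INTER_CUBIC);cv2.imwrite('pics/c2.png',x)
m=(g[100:230,200:320]<45).astype(np.uint8);c=max(cv2.findContours(m,0,1)[0],key=cv2.contourArea);(e)=cv2.minEnclosingCircle(c);print(e[0][0]+200,e[0][1]+100,e[1])
print(toworld(d,[(e[0][0]+200,e[0][1]+100)],.087))
E
```

```text
0.0 [12.3        18.         24.66666667]
257.59302139282227 163.23488235473633 38.260860443115234
[[ 0.51190504 -0.31157019  0.087     ]]
```

View pics/c2.png

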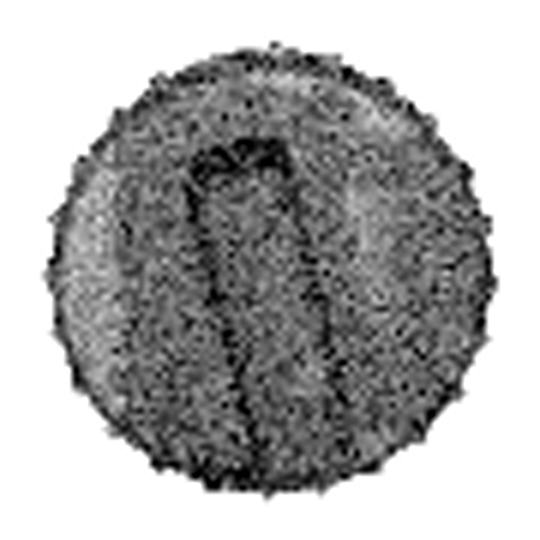

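```bash
python3 - <<'E'
from h import *
def lid(d,box,thr=45):
    u0,u1,v0,v1=box;g=d['image'].astype(float).mean(2)
    m=(g[v0:v1,u0:u1]<thr).astype(np.uint8);c=max(cv2.findContours(m,0,1)[0],key=cv2.contourArea);e=cv2.minEnclosingCircle(c);return e[0][0]+u0,e[0][1]+v0,e[1]
for k in range(2):
    d=snap('wrist',f'w2{k}');print(d['state']['tool_pos'],Ro.from_quat(d['state']['eef_rot']).as_matrix()[:,2].round(4))
    e=lid(d,(200,320,100,230));print(e,toworld(d,[e[:2]],.087))
d=load('w1');L=toworld(d,np.array([(205,190),(250,440),(290,170),(342,430)])/6+[213,118],.124)
for a,b in((0,1),(2,3)):v=L[b]-L[a];print('bar',np.degrees(np.arctan2(v[1],v[0])))
print(L)
t=load('t0');e=lid(t,(330,360,158,188),60);print(e,toworld(t,[e[:2]],.09))
E
```

```text
[ 0.50213623 -0.30986732  0.27654663] [-1.4e-03 -8.0e-04 -1.0e+00]
(257.69912338256836, 163.40645599365234, 38.12017059326172) [[ 0.51197339 -0.31159976  0.087     ]]
[ 0.50244641 -0.30960346  0.27664218] [-9.e-04 -6.e-04 -1.e+00]
(257.83045196533203, 163.7940444946289, 38.173667907714844) [[ 0.51198272 -0.31154604  0.087     ]]
bar -155.82777968638024
bar -153.95531507879238
[[ 0.52894916 -0.29684182  0.124     ]
 [ 0.49208639 -0.31338713  0.124     ]
 [ 0.5351137  -0.30863454  0.124     ]
 [ 0.49730247 -0.32711283  0.124     ]]
(343.8148145675659, 172.53703689575195, 12.272793769836426) [[ 0.50537314 -0.30812576  0.09      ]]
```

```bash
python3 - <<'E'
from h import *
print(rel([.494,-.021,.276],np.radians(-65)))
E
```

```text
turn [ 0.0007 -0.0002 -0.1842] shift [-0.2814 -0.0635  0.0006]
[ 0.00071682 -0.00022527 -0.18416917]
```

```bash
python3 -m pendant '[[[0,0,-0.184],[-0.281,-0.064,0],1],[[0,0,-0.184],[-0.281,-0.064,0],1],[[0,0,-0.184],[-0.281,-0.064,0],1],[[0,0,-0.184],[-0.281,-0.064,0],1],[[0,0,-0.184],[-0.281,-0.064,0],1],[[0,0,-0.184],[-0.281,-0.064,0],1],[[0,0,-0.184],[-0.281,-0.064,0],1],[[0,0,-0.184],[-0.281,-0.064,0],1],[[0,0,-0.184],[-0.281,-0.064,0],1],[[0,0,-0.184],[-0.281,-0.064,0],1]]'
python3 - <<'E'
from h import *
ims=[snap('wrist',f'm{k}') for k in range(4)]
d=ims[-1];print([i['state']['tool_pos'].round(4) for i in ims])
g=np.mean([i['image'][:,:,::-1].astype(float) for i in ims[1:]],0)
u,v=topix(d,[[.5625,.011,.102]])[0].astype(int);print(u,v)
u=max(u,80);v=max(v,80)
x=g[v-80:v+80,u-80:u+80];x=np.clip(x*1.6,0,255).astype(np.uint8);print('origin',u-80,v-80)
cv2.imwrite('pics/c3.png',cv2.resize(x,(600,600),interpolation=cv2.INTER_CUBIC))
E
```

```text
clock: 2.6
tool_pos: [0.495, -0.022, 0.2766]
eef_rot: [0.843, -0.538, 0.0, 0.0]
contact_force: [0.1, -0.2, 0.2]
opening: 1.004
[array([ 0.495 , -0.022 ,  0.2766]), array([ 0.495 , -0.0218,  0.2766]), array([ 0.495 , -0.0214,  0.2766]), array([ 0.495 , -0.0211,  0.2766])]
253 97
origin 173 17
```

View pics/c3.png

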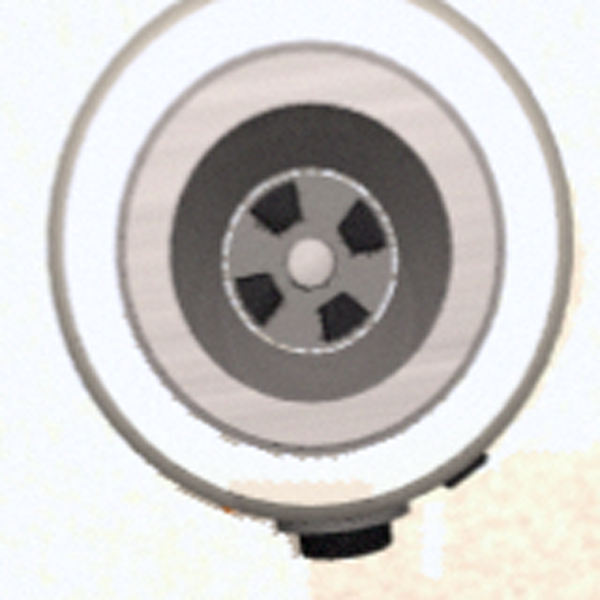

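The picture shows the well straight down, the mouth centred near crop (311,253), the drive teeth at (277,208), (363,226), (344,317) and (260,300). I'll fit circles in world coordinates.

```bash
python3 - <<'E'
from h import *
ims=[load(f'm{k}') for k in (1,2,3)];d=ims[1]
g=np.mean([i['image'].astype(float) for i in ims],0).mean(2)
from scipy.optimize import least_squares
def circ(P):
    s=least_squares(lambda p:np.hypot(P[:,0]-p[0],P[:,1]-p[1])-p[2],[*P[:,:2].mean(0),.04],loss='soft_l1',f_scale=.0005);return s.x,np.std(s.fun)
c=np.array([311/3.75+173,253/3.75+17]);gb=cv2.GaussianBlur(g,(0,0),.7).astype(np.float32)
def edge(c,r0,r1,sgn):
    P=[]
    for a in np.linspace(0,2*np.pi,180,endpoint=False):
        rr=np.arange(r0,r1,.1);u=(c[0]+rr*np.cos(a)).astype(np.float32);v=(c[1]+rr*np.sin(a)).astype(np.float32)
        q=cv2.remap(gb,u[None],v[None],1)[0];k=np.argmax(sgn*np.gradient(q));P.append((u[k],v[k]))
    return np.array(P)
m,s=circ(toworld(d,edge(c,33,44,1),.102));print('mouth',m.round(4),s)
m2,s=circ(toworld(d,edge(c,48,58,1),.100));print('collar',m2.round(4),s)
# teeth
cf=np.array([310/3.75+173,262/3.75+17]);vv,uu=np.mgrid[0:384,0:512];rr=np.hypot(uu-cf[0],vv-cf[1])
mk=((g<38)&(rr<21)).astype(np.uint8);n,l,st,ce=cv2.connectedComponentsWithStats(mk)
A=[]
for i in range(1,n):
    if st[i,4]<30:continue
    w=toworld(d,[ce[i]],.067)[0];v=w[:2]-m[:2];a=np.degrees(np.arctan2(v[1],v[0]));A.append(a);print(st[i,4],w.round(4),np.hypot(*v).round(4),a.round(1))
A=np.radians(A);print('phase mod90',np.degrees(np.angle(np.exp(4j*A).mean()))/4)
R=toworld(d,[topix(d,[[m[0],m[1],.102]])[0]],.102);
dial=toworld(d,[(345/3.75+173,540/3.75+17)],.045)[0];print('dial',dial)
E
```

```text
mouth [0.5734 0.0134 0.0349] 0.00023186940012521836
collar [0.5734 0.0134 0.0487] 0.00025470709387267863
99 [0.582  0.0268 0.067 ] 0.0159 57.4
105 [0.587  0.0042 0.067 ] 0.0164 -34.3
100 [0.5597 0.0225 0.067 ] 0.0165 146.4
101 [ 5.641e-01 -3.000e-04  6.700e-02] 0.0166 -124.2
phase mod90 -33.64597182703162
dial [ 0.503792   -0.03190124  0.045     ]
```

```bash
python3 - <<'E'
from h import *
print(rel([.4436,-.3435,.276],np.radians(-65)))
E
```

```text
turn [ 0.0001 -0.0002  0.0008] shift [0.2706 0.1832 0.0007]
[ 0.00014198 -0.00022994  0.00079781]
```

```bash
python3 -m pendant '[[[0,0,0],[0.27,0.183,0],1],[[0,0,0],[0.27,0.183,0],1],[[0,0,0],[0.27,0.183,0],1],[[0,0,0],[0.27,0.183,0],1],[[0,0,0],[0.27,0.183,0],1],[[0,0,0],[0.27,0.183,0],1],[[0,0,0],[0.27,0.183,0],1],[[0,0,0],[0.27,0.183,0],1],[[0,0,0],[0.27,0.183,0],1],[[0,0,0],[0.27,0.183,0],1]]'
python3 - <<'E'
from h import *
from scipy.optimize import least_squares
ims=[snap('wrist',f'k{k}') for k in range(7)][1:]
print(ims[0]['state']['tool_pos'],ims[-1]['state']['tool_pos'])
d=ims[3];g=np.mean([i['image'].astype(float) for i in ims[1:]],0).mean(2)
c=topix(d,[[.512,-.3116,.087]])[0];print(c)
gb=cv2.GaussianBlur(g,(0,0),.7).astype(np.float32);P=[]
for a in np.linspace(0,2*np.pi,180,endpoint=False):
    rr=np.arange(32,58,.1);u=(c[0]+rr*np.cos(a)).astype(np.float32);v=(c[1]+rr*np.sin(a)).astype(np.float32)
    q=cv2.remap(gb,u[None],v[None],1)[0];P.append((u[np.argmax(np.gradient(q))],v[np.argmax(np.gradient(q))]))
W=toworld(d,P,.088)
s=least_squares(lambda p:np.hypot(W[:,0]-p[0],W[:,1]-p[1])-p[2],[.512,-.3116,.04],loss='soft_l1',f_scale=.0005);print('lid',s.x,np.std(s.fun))
u,v=c.round().astype(int);print(u,v);u0,v0=u-50,max(v-50,0)
x=np.clip((g[v0:v+50,u0:u+50]-5)*7,0,255).astype(np.uint8);x=cv2.resize(x,None,fx=6,fy=6,interpolation=cv2.INTER_CUBIC)
# overlay predicted bar outline
cx,cy=s.x[:2]
for deg,col in((25,255),):
    e=np.array([np.cos(np.radians(deg)),np.sin(np.radians(deg))]);n=np.array([-e[1],e[0]])
    Q=[np.r_[np.array([cx,cy])+a*.026*e+b*.008*n,.124] for a,b in((1,1),(1,-1),(-1,-1),(-1,1))]
    pts=((topix(d,Q)-[u0,v0]+.5)*6).astype(int);y=cv2.polylines(x.copy(),[pts],True,255,1)
cv2.imwrite('pics/c4.png',np.hstack([x,y])[:, :] if x.shape[1]*2<=800 else cv2.resize(np.hstack([x,y]),(800,int(800*x.shape[0]/x.shape[1]/2))))
print(u0,v0)
E
```

```text
clock: 3.8
tool_pos: [0.4446, -0.3403, 0.2767]
eef_rot: [0.845, -0.535, -0.0, -0.001]
contact_force: [0.9, -0.1, -0.2]
opening: 0.997
[ 0.44475076 -0.34017068  0.27677914] [ 0.44440116 -0.34133452  0.27687545]
[256.27353266  99.44457306]
lid [ 0.51029734 -0.31221887  0.0393053 ] 0.0005937261050762758
256 99
206 49
```

View pics/c4.png

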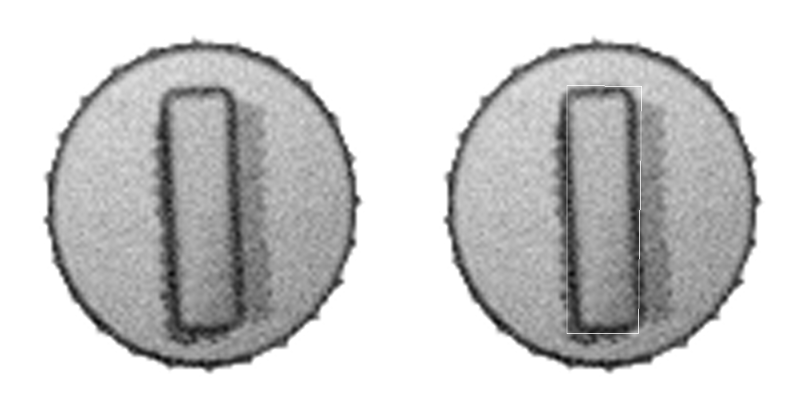

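Circle fit: lid centre (0.5103, -0.3122), radius 39.3 mm (39.5 true). The bar matches the overlaid model but is turned about 2.4° more, so it lies at about 27.4°.

```bash
python3 - <<'E'
from h import *
print(rel([.5104,-.3122,.17],np.radians(-62.6)))
E
```

```text
turn [-0.0001 -0.0001 -0.0384] shift [ 0.0016 -0.0723  0.1069]
[-9.30985755e-05 -1.09791189e-04 -3.83898630e-02]
```

```bash
python3 -m pendant '[[[0,0,-0.038],[0.0015,-0.072,0.05],0.5],[[0,0,-0.038],[0.0015,-0.072,0.107],0.5],[[0,0,-0.038],[0.0015,-0.072,0.107],0.5],[[0,0,-0.038],[0.0015,-0.072,0.107],0.5],[[0,0,-0.038],[0.0015,-0.072,0.107],0.5],[[0,0,-0.038],[0.0015,-0.072,0.107],0.5],[[0,0,-0.038],[0.0015,-0.072,0.107],0.5]]'
python3 - <<'E'
from h import *
print(rel([.5104,-.3122,.103],np.radians(-62.6)));print(r.get_state()['tool_pos'],r.get_state()['contact_force'],r.get_state()['moment'])
E
```

```text
clock: 4.85
tool_pos: [0.5101, -0.3143, 0.1718]
eef_rot: [0.854, -0.521, 0.002, 0.0]
contact_force: [0.3, 0.4, 0.8]
opening: 0.499
turn [-0.0014 -0.0032 -0.0031] shift [-0.0019 -0.0011  0.0688]
[-0.00136768 -0.00324846 -0.00306882]
[ 0.51006756 -0.31425221  0.1718488 ] [0.33333454 0.4044729  0.75506754] [-0.01883233 -0.00396363 -0.05679071]
```

```bash
python3 -m pendant '[[[0,0,0],[-0.0019,-0.0011,0.03],0.5],[[0,0,0],[-0.0019,-0.0011,0.055],0.5],[[0,0,0],[-0.0019,-0.0011,0.069],0.5],[[0,0,0],[-0.0019,-0.0011,0.069],0.5],[[0,0,0],[-0.0019,-0.0011,0.069],0.5],[[0,0,0],[-0.0019,-0.0011,0.069],0.5]]' 
python3 - <<'E'
from h import *
print(rel([.5104,-.3122,.103],np.radians(-62.6)));print(r.get_state()['tool_pos'],r.get_state()['contact_force'],r.get_state()['moment'])
E
```

```text
clock: 5.45
tool_pos: [0.5108, -0.3113, 0.1021]
eef_rot: [0.854, -0.52, 0.001, -0.0]
contact_force: [-0.3, -0.2, -0.2]
opening: 0.499
turn [-0.0014 -0.0022 -0.0018] shift [ 0.0006  0.0008 -0.0009]
[-0.00143183 -0.00218606 -0.00177554]
[ 0.51080967 -0.31126055  0.10213265] [-0.31932021 -0.21678371 -0.21541086] [-0.03998889 -0.00861001 -0.03937454]
```

```bash
python3 -m pendant '[[[0,0,0],[0,0.001,-0.001],0.1],[[0,0,0],[0,0.001,-0.001],0.1],[[0,0,0],[0,0.001,-0.001],0.1],[[0,0,0],[0,0.001,-0.001],0.1],[[0,0,0],[0,0.001,-0.001],0.1],[[0,0,0],[0,0.001,-0.001],0.1]]' 30
python3 -m pendant '[[[0,0,0],[0,0,-0.01],0.1],[[0,0,0],[0,0,-0.03],0.1],[[0,0,0],[0,0,-0.05],0.1],[[0,0,0],[0,0,-0.05],0.1],[[0,0,0],[0,0,-0.05],0.1],[[0,0,0],[0,0,-0.05],0.1]]'
```

```text
clock: 6.05
tool_pos: [0.5093, -0.3112, 0.1019]
eef_rot: [0.854, -0.52, 0.0, 0.0]
contact_force: [-0.0, -1.1, 1.0]
opening: 0.181
clock: 6.65
tool_pos: [0.5083, -0.3107, 0.1507]
eef_rot: [0.854, -0.52, -0.001, 0.0]
contact_force: [0.2, 0.4, -3.1]
opening: 0.175
```

```bash
python3 - <<'E'
from h import *
print(rel([.5734,.0134,.25],np.radians(-78.65)))
E
python3 -m pendant '[[[0,0,0],[0,0,-0.04],0.1],[[0,0,0],[0,0,-0.08],0.1],[[0,0,0],[0,0,-0.099],0.1],[[0,0,0],[0,0,-0.099],0.1],[[0,0,0],[0,0,-0.099],0.1]]'
python3 - <<'E'
from h import *
print(rel([.5734,.0134,.25],np.radians(-78.65)))
E
```

```text
turn [0.0016 0.0015 0.2788] shift [-0.2582 -0.2065 -0.0991]
[0.00155186 0.00147019 0.2787837 ]
clock: 7.15
tool_pos: [0.5082, -0.3107, 0.2493]
eef_rot: [0.854, -0.52, -0.001, 0.0]
contact_force: [-0.2, 0.4, -3.0]
opening: 0.18
turn [0.0018 0.0016 0.2788] shift [-0.2581 -0.2067 -0.0006]
[0.00179648 0.00162772 0.27880404]
```

```bash
python3 -m pendant '[[[0,0,0.03],[-0.02,-0.016,0],0.1],[[0,0,0.08],[-0.05,-0.04,0],0.1],[[0,0,0.13],[-0.085,-0.068,0],0.1],[[0,0,0.18],[-0.12,-0.096,0],0.1],[[0,0,0.22],[-0.155,-0.124,0],0.1],[[0,0,0.25],[-0.19,-0.152,0],0.1],[[0,0,0.27],[-0.22,-0.176,0],0.1],[[0,0,0.278],[-0.243,-0.195,0],0.1],[[0,0,0.278],[-0.258,-0.2065,0],0.1],[[0,0,0.278],[-0.258,-0.2065,0],0.1]]'
python3 -m pendant '[[[0,0,0],[0,0,0],0.1],[[0,0,0],[0,0,0],0.1],[[0,0,0],[0,0,0],0.1],[[0,0,0],[0,0,0],0.1],[[0,0,0],[0,0,0],0.1]]'
python3 - <<'E'
from h import *
ims=[snap('wrist',f'h{k}') for k in range(4)];d=ims[-1]
print(d['state']['tool_pos']);rel([.5734,.0134,.25],np.radians(-78.65))
g=np.mean([i['image'].astype(float) for i in ims],0)[:,:,::-1]
x=np.clip(g*2.5,0,255).astype(np.uint8)
# model overlay: cup upright, tool frame axis at (0,0), origin .101..below TCP
s=d['state'];p=s['tool_pos'];a=np.linspace(0,2*np.pi,80)
zo=p[2]-.102
for z,rr,col in((.09,.0395,(0,255,0)),(.078,.0395,(0,0,255))):
    q=topix(d,np.c_[p[0]+rr*np.cos(a),p[1]+rr*np.sin(a),np.full(80,zo+z)]);cv2.polylines(x,[q.astype(int)],True,col,1)
cv2.imwrite('pics/h.png',x)
b=snap('scene','s1')
E
```

```text
clock: 8.15
tool_pos: [0.5731, 0.0173, 0.2483]
eef_rot: [0.776, -0.631, -0.002, 0.0]
contact_force: [-0.3, -0.2, -2.3]
opening: 0.178
clock: 8.65
tool_pos: [0.5741, 0.0122, 0.2508]
eef_rot: [0.773, -0.634, 0.0, 0.0]
contact_force: [-0.2, 0.1, -2.3]
opening: 0.176
[0.57415859 0.01269301 0.25080095]
turn [-0.0001 -0.      0.0006] shift [-0.0007  0.0006  0.0008]
```

View pics/h.png

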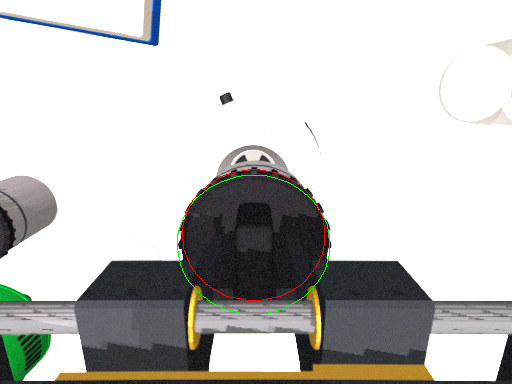

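```bash
python3 - <<'E'
from h import *
from scipy.optimize import least_squares
ims=[load(f'h{k}') for k in range(4)];d=ims[-1];g=np.mean([i['image'].astype(float) for i in ims],0).mean(2).astype(np.float32)
c=np.array([254,235.]);A=np.radians(np.r_[185:250:2,290:355:2]);rr=np.arange(45,95,.1)
def rad_obs(a):
    q=cv2.remap(g,(c[0]+rr*np.cos(a)).astype(np.float32)[None],(c[1]+rr*np.sin(a)).astype(np.float32)[None],1)[0]
    return rr[np.argmax(q>40)]
O=np.array([rad_obs(a) for a in A])
p=d['state']['tool_pos'];t=np.linspace(0,2*np.pi,120)
def rad_mod(x):
    P=[]
    R=Ro.from_quat(d['state']['eef_rot']).as_matrix();o=p+R@np.array([x[0],x[1],0])
    for z in(.078,.09):P.append(topix(d,np.c_[o[0]+.0393*np.cos(t),o[1]+.0393*np.sin(t),np.full(120,p[2]-.102+z)]))
    h=cv2.convexHull(np.vstack(P).astype(np.float32))[:,0];out=[]
    q=h-c;an=np.arctan2(q[:,1],q[:,0])%(2*np.pi);k=np.argsort(an)
    return np.interp(A,an[k],np.hypot(*q.T)[k],period=2*np.pi)
s=least_squares(lambda x:rad_mod(x)-O,[0,0],diff_step=1e-3,x_scale=1e-3,loss='soft_l1');print('tool offset of cup axis',s.x,'res px',np.std(s.fun),s.fun.mean())
E
```

```text
tool offset of cup axis [ 0.00025799 -0.00096455] res px 1.1197441533928738 -0.1564652737732805
```

```bash
python3 - <<'E'
from h import *
rel([.5725,.0132,.182],np.radians(-78.65))
E
python3 -m pendant '[[[0,0,0],[-0.0008,0.0014,0.02],0.1],[[0,0,0],[-0.0008,0.0014,0.035],0.1],[[0,0,0],[-0.0008,0.0014,0.05],0.1],[[0,0,0],[-0.0008,0.0014,0.06],0.1],[[0,0,0],[-0.0008,0.0014,0.068],0.1],[[0,0,0],[-0.0008,0.0014,0.068],0.1],[[0,0,0],[-0.0008,0.0014,0.068],0.1],[[0,0,0],[-0.0008,0.0014,0.068],0.1],[[0,0,0],[-0.0008,0.0014,0.068],0.1]]'
python3 - <<'E'
from h import *
s=r.get_state();print(s['tool_pos'],s['contact_force'],s['moment']);rel([.5725,.0132,.172],np.radians(-78.65),s)
E
```

```text
turn [-0.0002 -0.0001  0.0007] shift [-0.0006  0.0016  0.0688]
clock: 9.8
tool_pos: [0.573, 0.0134, 0.1833]
eef_rot: [0.774, -0.633, 0.0, -0.0]
contact_force: [-0.2, 0.1, -1.3]
opening: 0.179
[0.57304107 0.01344491 0.18334384] [-0.21882289  0.0994019  -1.34999533] [-0.03727167  0.01403865  0.00683265]
turn [-0.0013 -0.0002  0.0007] shift [0.0001 0.0006 0.0113]
```

```bash
for i in 1 2; do python3 -m pendant '[[[0,0,0],[0,0.0002,0.002],0.1],[[0,0,0],[0,0.0002,0.004],0.1],[[0,0,0],[0,0.0002,0.004],0.1],[[0,0,0],[0,0.0002,0.004],0.1]]' | grep -E 'pos|force'; done; python3 -m pendant '[[[0,0,0],[0,0,0.001],0.1],[[0,0,0],[0,0,0.002],0.1],[[0,0,0],[0,0,0.002],0.1],[[0,0,0],[0,0,0.002],0.1]]' | grep -E 'pos|force'
```

```text
tool_pos: [0.5723, 0.0133, 0.1786]
contact_force: [-0.3, -0.4, -2.2]
tool_pos: [0.5722, 0.0133, 0.1746]
contact_force: [-0.4, 0.4, -2.4]
tool_pos: [0.5722, 0.0134, 0.1727]
contact_force: [0.8, 0.4, -2.0]
```

```bash
for i in 1 2 3; do python3 -m pendant '[[[0,0,0],[0,0,0.0005],0.1],[[0,0,0],[0,0,0.001],0.1],[[0,0,0],[0,0,0.001],0.1],[[0,0,0],[0,0,0.001],0.1]]' | grep -E 'pos|force'; done; python3 -c "
from plant import r
s=r.get_state();print(s['moment'])"
```

```text
tool_pos: [0.5722, 0.0133, 0.1717]
contact_force: [-0.5, -0.6, -1.5]
tool_pos: [0.5722, 0.0133, 0.1707]
contact_force: [0.2, -0.4, -2.3]
tool_pos: [0.5722, 0.0134, 0.1697]
contact_force: [-0.0, 0.3, -1.1]
[0.02772155 0.0245173  0.01234155]
```

```bash
for i in 1 2; do python3 -m pendant '[[[0,0,0],[0,0,0.0005],0.1],[[0,0,0],[0,0,0.001],0.1],[[0,0,0],[0,0,0.001],0.1],[[0,0,0],[0,0,0.001],0.1]]' | grep -E 'pos|force'; done; python3 -c "
from plant import r
s=r.get_state();print(s['moment'])"
```

```text
tool_pos: [0.5723, 0.0134, 0.1687]
contact_force: [-0.4, 1.2, -2.0]
tool_pos: [0.5724, 0.0135, 0.1677]
contact_force: [1.1, 1.6, -1.0]
[ 0.20822776 -0.14471123 -0.00448012]
```

```bash
python3 -m pendant '[[[0,0,0],[-0.0004,-0.0004,0],0.1],[[0,0,0],[-0.0004,-0.0004,0],0.1],[[0,0,0],[-0.0004,-0.0004,0.0005],0.1],[[0,0,0],[-0.0004,-0.0004,0.0007],0.1],[[0,0,0],[-0.0004,-0.0004,0.0007],0.1]]' | grep -E 'pos|force'; python3 -c "
from plant import r
s=r.get_state();print(s['moment'])"
```

```text
tool_pos: [0.5725, 0.0138, 0.167]
contact_force: [-0.1, -0.6, -1.6]
[ 0.13115463 -0.10848042  0.0205923 ]
```

```bash
python3 -m pendant '[[[0,0,0],[-0.0003,-0.0003,0],0.1],[[0,0,0],[-0.0003,-0.0003,0.0003],0.1],[[0,0,0],[-0.0003,-0.0003,0.0006],0.1],[[0,0,0],[-0.0003,-0.0003,0.0006],0.1]]' | grep -E 'pos|force'; python3 -c "
from plant import r
s=r.get_state();print(s['moment'])"
```

```text
tool_pos: [0.5727, 0.0141, 0.1663]
contact_force: [0.2, 0.7, -1.8]
[ 0.04151952 -0.06154363 -0.04926248]
```

```bash
python3 -m pendant '[[[0,0,0],[0,0,0.0003],0.1],[[0,0,0],[0,0,0.0006],0.1],[[0,0,0],[0,0,0.0006],0.1],[[0,0,0],[0,0,0.0006],0.1]]' | grep -E 'pos|force'; python3 -c "
from plant import r
s=r.get_state();print(s['moment'])"
```

```text
tool_pos: [0.5728, 0.0141, 0.1658]
contact_force: [0.2, -0.1, -1.4]
[ 0.10533821 -0.04934337  0.00407126]
```

```bash
python3 -m pendant '[[[0,0,0],[-0.0002,0,0.0003],0.1],[[0,0,0],[-0.0002,0,0.0005],0.1],[[0,0,0],[-0.0002,0,0.0005],0.1],[[0,0,0],[-0.0002,0,0.0005],0.1]]' | grep -E 'pos|force'; python3 -c "
from plant import r
s=r.get_state();print(s['moment'])"
```

```text
tool_pos: [0.5729, 0.0142, 0.1657]
contact_force: [-0.3, -2.0, 4.5]
[-0.16020026  0.16065045 -0.02127842]
```

```bash
python3 -m pendant '[[[0,0,0],[0,0,0.0003],0.1],[[0,0,0],[0,0,0.0005],0.1],[[0,0,0],[0,0,0.0005],0.1],[[0,0,0],[0,0,0.0005],0.1]]' | grep -E 'pos|force'; python3 -c "
from plant import r
s=r.get_state();print(s['moment'])"
```

```text
tool_pos: [0.573, 0.0141, 0.1656]
contact_force: [-1.4, -1.2, 10.0]
[-0.15309143  0.45254435  0.01787252]
```

Firm vertical contact came at TCP z 0.1657, and home is expected near 0.166. I'll unload, check the force, then open gently.

```bash
python3 -m pendant '[[[0,0,0],[0,0,-0.0007],0.1],[[0,0,0],[0,0,-0.0009],0.1],[[0,0,0],[0,0,-0.0009],0.1]]' 5 | grep -E 'pos|force'; python3 -m pendant '[[[0,0,0],[0,0,0],0.25],[[0,0,0],[0,0,0],0.3],[[0,0,0],[0,0,0],0.4],[[0,0,0],[0,0,0],0.4],[[0,0,0],[0,0,0],0.4],[[0,0,0],[0,0,0],0.4]]'; python3 -c "
from plant import r
s=r.get_state();print(s['moment'])"
```

```text
tool_pos: [0.5729, 0.0141, 0.1656]
contact_force: [0.0, -0.6, 2.0]
clock: 16.0
tool_pos: [0.5727, 0.0144, 0.1657]
eef_rot: [0.774, -0.633, -0.0, 0.0]
contact_force: [-0.7, -0.7, 0.4]
opening: 0.397
[-0.03013906  0.02333164  0.02817919]
```

```bash
python3 -m pendant '[[[0,0,0],[0,0,-0.01],0.4],[[0,0,0],[0,0,-0.03],0.5],[[0,0,0],[0,0,-0.07],0.6],[[0,0,0],[0,0,-0.11],0.6],[[0,0,0],[0,0.03,-0.12],0.6],[[0,0,0],[0,0.0755,-0.12],0.6],[[0,0,0],[0,0.0755,-0.12],0.6],[[0,0,0],[0,0.0755,-0.12],0.6],[[0,0,0],[0,0.0755,-0.12],0.6],[[0,0,0],[0,0.0755,-0.12],0.6]]'
python3 - <<'E'
from h import *
from scipy.optimize import least_squares
sc=snap('scene','s2');ims=[snap('wrist',f'f{k}') for k in range(7)][1:];d=ims[3]
print([i['state']['tool_pos'].round(4) for i in ims[::3]])
g=np.mean([i['image'].astype(float) for i in ims],0).mean(2);gb=cv2.GaussianBlur(g,(0,0),.7).astype(np.float32)
def fit(X,z,px0,px1):
    c=topix(d,[[*X,z]])[0];P=[]
    for a in np.linspace(0,2*np.pi,180,endpoint=False):
        rr=np.arange(px0,px1,.1);u=(c[0]+rr*np.cos(a)).astype(np.float32);v=(c[1]+rr*np.sin(a)).astype(np.float32)
        q=cv2.remap(gb,u[None],v[None],1)[0];k=np.argmax(np.gradient(q));P.append((u[k],v[k]))
    W=toworld(d,P,z);s=least_squares(lambda p:np.hypot(W[:,0]-p[0],W[:,1]-p[1])-p[2],[*X,.04],loss='soft_l1',f_scale=.0005);print(z,s.x.round(4),np.std(s.fun).round(5));return s.x
l=fit((.5734,.0134),.152,35,50);c=fit((.5734,.0134),.1,48,62)
u0,v0=(topix(d,[[l[0],l[1],.152]])[0]-[80,85]).astype(int);v0=max(v0,0)
x=np.clip(g[v0:v0+170,u0:u0+160]*2.2,0,255).astype(np.uint8)
e=sc['image'].mean(2);y=np.clip(e[165:275,200:310]*1.7,0,255).astype(np.uint8)
f=lambda i:cv2.resize(i,(400,400),interpolation=cv2.INTER_CUBIC)
X=cv2.cvtColor(np.hstack([f(x),f(y)]),cv2.COLOR_GRAY2BGR)
t=np.linspace(0,2*np.pi,90)
for z,rr,col in((.154,.0395,(0,255,0)),(.158,.0395,(0,0,255)),(.102,.049,(255,0,0))):
    q=topix(sc,np.c_[l[0]+rr*np.cos(t),l[1]+rr*np.sin(t),np.full(90,z)]);q=(q-[200,165]+.5)*400/110+[400,0];cv2.polylines(X,[q.astype(int)],True,col,1)
cv2.imwrite('pics/f.png',X)
E
```

```text
clock: 17.0
tool_pos: [0.5003, -0.0001, 0.286]
eef_rot: [0.774, -0.633, 0.001, -0.001]
contact_force: [0.9, 0.1, -0.0]
opening: 0.598
[array([ 4.998e-01, -2.000e-04,  2.857e-01]), array([ 4.991e-01, -4.000e-04,  2.855e-01])]
0.152 [0.5717 0.0131 0.0393] 0.00308
0.1 [0.5726 0.0132 0.0478] 0.00067
```

View pics/f.png

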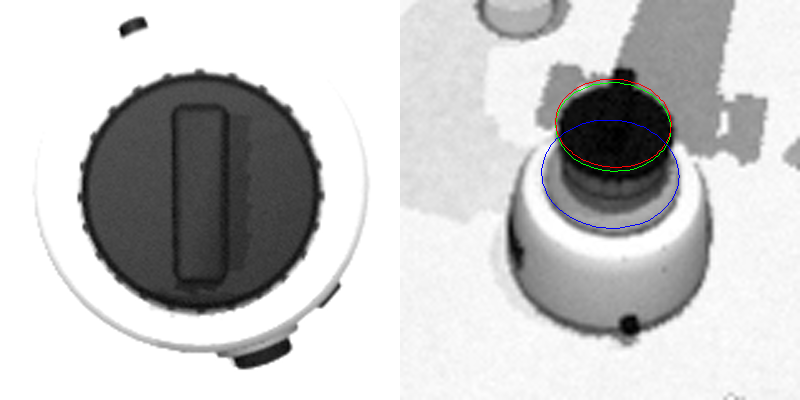

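The lid circle, back-projected for the fully home height, gives the same 39.3 mm radius as it did on the table; riding 4 mm high would read about 39.9. The cup is upright and centred, and the mill's circle is within 1 mm of where it was before. Handing in.

```bash
python3 -c "
from plant import r
print(r.finish_job(), r.get_state()['clock'])"
```

```text
the job is handed in; nothing more can be done
the job is handed in; nothing more can be done
```

The grinding cup is seated in the white mill's well and released. I handed in with the gripper open and clear of everything, after about 17 to 18 s of robot time.

**How it went:**
- **Choosing and aligning:** I picked the black-lidded cup with the tapered foot, gripped it by its bar, and read the drive's angle from a wrist picture. I turned the cup about 16° on the way so its teeth met the gaps, and did not need to search by turning it in the well.
- **Seating:** I lowered it in steps of 1 mm or less, easing it sideways by about 0.7 mm when one side touched the taper. It stopped firmly 4.2 mm below the height where teeth would stand on teeth. The push there peaked at about 12 N on the cup, and I relieved it before letting go.

**Last checks:**
- **Height:** contact came at TCP z 0.1657, against about 0.166 expected when home. The lid's apparent radius, 39.3 mm, also matches the home height.
- **Centring:** in the last wrist and scene views the cup looked upright and centred. The lid and collar centres came out 0.9 mm apart, but the lid fit was poor, with 3 mm scatter.
- **Mill:** its centre was within about 1 mm of where it started. The readings between steps showed side forces of about 2 N at most and almost no twist.
- **Disagreement:** my rough top-camera estimates differed from the wrist camera by 7 to 11 mm. I used the wrist camera, and the fit bore it out.
- **Not checked:** I did not re-measure the bystanders or regrip the cup to feel the teeth's play.

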